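# Pack out a carving blank with the right filler board

### The job

One carving blank lies in the corner of the L-shaped bench stop. Of the three dark filler boards, choose the one that just fills the rest of the bed between that blank and the blue swing bar's shut position; slide it flat along the bench, without lifting it, into the bed beside the blank and up against the fence, then swing the bar fully shut behind it. Leave the blank in its corner, and do not disturb the other two fillers, the spare blanks, the mallet or the pencil tin.

Things in the scene. Friction and masses are not known exactly. Their poses are not given: they have to be found in the camera images.
- stop: Fixed green L-shaped bench stop, 35 mm high. Origin: inner corner of fence and cheek, on the bench. The fence (25 mm thick, face in the plane x = 0) runs from it along -y for 210 mm; the cheek (25 mm thick, face at y = 0) along -x for 90 mm. The bed is the bare bench at x -90 to 0, y -215 to 0 mm: open towards -x, closed at y = -215 mm by the bar only when shut. z is up.
- bar_hinge (a point): Vertical hinge axis of the blue swing bar, at x = 20 mm, y = -225 mm in the stop's frame, 40 mm above the bench. The bar is 105 mm long from the axis, 20 mm thick, its top 35 mm above the bench.
- bar_handle (a point): Top centre of the dark upright dowel handle (diameter 20 mm, from 35 to 95 mm above the bench) on the swing bar, 95 mm from the hinge axis.
- bar (a joint): Angle of the swing bar, rad. 0 = shut against its own stop: the bar points along the stop frame's -x, its inner face closing the bed at y = -215 mm. It grows as it opens, to 2.4; at 1.57 the bar points along the stop frame's -y, in line with the fence. It stays where it is left.
- blank_short: Pale loose carving blank, rosette on top: 88 mm (its x) by 90 mm (its y) by 28 mm thick. Origin: underside, at the corner that lies in the stop's corner when in the bed; the wood extends to x = -88 mm and y = -90 mm. One of the three blanks is in the bed; two are spares left of the cheek.
- blank_mid: Pale loose carving blank, rosette on top: 88 mm (its x) by 105 mm (its y) by 28 mm thick. Origin: underside, at the corner that lies in the stop's corner when in the bed; the wood extends to x = -88 mm and y = -105 mm. One of the three blanks is in the bed; two are spares left of the cheek.
- blank_long: Pale loose carving blank, rosette on top: 88 mm (its x) by 120 mm (its y) by 28 mm thick. Origin: underside, at the corner that lies in the stop's corner when in the bed; the wood extends to x = -88 mm and y = -120 mm. One of the three blanks is in the bed; two are spares left of the cheek.
- filler_short: Dark plain loose filler board, 88 mm (its x) by 92 mm (its y) by 28 mm thick; origin: centre of its underside. The three fillers differ only in width (92, 107, 122 mm) and start on the robot's side in any order. The right one and the blank in the bed together are 212 mm long, in a 215 mm bed, their 88 mm sides across it.
- filler_mid: Dark plain loose filler board, 88 mm (its x) by 107 mm (its y) by 28 mm thick; origin: centre of its underside. The three fillers differ only in width (92, 107, 122 mm) and start on the robot's side in any order. The right one and the blank in the bed together are 212 mm long, in a 215 mm bed, their 88 mm sides across it.
- filler_long: Dark plain loose filler board, 88 mm (its x) by 122 mm (its y) by 28 mm thick; origin: centre of its underside. The three fillers differ only in width (92, 107, 122 mm) and start on the robot's side in any order. The right one and the blank in the bed together are 212 mm long, in a 215 mm bed, their 88 mm sides across it.
- mallet: Wooden carving mallet standing on its head, 80 mm across, 210 mm high; origin at the centre of its underside. Bystander.
- tin: Blue pencil tin, 72 mm across, 90 mm high (pencils reach 160 mm); origin at the centre of its underside. Bystander.
Things that resemble listed ones, but are neither listed nor needed, are in the scene too. Leave any green or pink look-alike of the filler_mid alone.

How it is judged:
By the outcome, as a careful person would: the job done as asked, in the order asked, and still so for the second after the job is handed in, with the robot touching nothing.
It also fails if it takes over 64 s, if anything falls off the work surface, if the arm or the gripper's body presses on something with over 40 N, if the wrist force passes 120 N, or if a joint passes its speed limit or range.

### The arm

A 6-joint arm with a two-finger parallel gripper is mounted at the origin on the work surface. World frame = base frame: x ahead of the robot, y to its left, z up, the work surface at z = 0. Lengths are in mm, angles in degrees, forces in N, time in s.
With the tool pointing down it reaches from about 300 to 850 mm from the base axis. Payload 4.2 kg.
Tool frame: the origin (TCP) lies midway between the tips of the shut fingers; the grasp point (between the pads) lies 19 mm behind it; z points along the fingers, y is the line along which they close (so a half turn about z gives the same grasp; the last joint's range is limited). The gripper opens to 91 mm and grips with 3 to 60 N. Pads are 32 mm wide; open, the fingers measure 118 mm over their backs; the gripper's body (76 mm by 178 mm) begins 60 mm behind the grasp point.
Start: joints at [-75.172, 18.312, 89.639, -0, 72.044, -1.146], TCP at [158.244, -552.813, 213.976] pointing down, gripper open.
Joint ranges: [-177.97, 177.97], [-48.28, 115.42], [12.27, 149.76], [-77.06, 257.06], [2.81, 150.46], [-146.56, 146.56]. Speed limits (degrees/s): [147.25, 147.25, 180, 180, 180, 180].

### API

Orientations are given as [roll, pitch, yaw] about the fixed x, y, z axes, in that order (R = Rz(yaw) Ry(pitch) Rx(roll)).
In Python, from workcell import state, grab_frame, camera_model, workorder gives the robot as it stands.
- The arm moves only by the tool carry_out, never from a script. Its argument "commands" is a list of rows, each a list of 7 numbers: the turn, a rotation vector about the tool's x, y, z in degrees, then the shift along the tool's x, y, z in mm, then the opening, from -1 (shut) to 1 (fully open). In form: [[ax, ay, az, dx, dy, dz, hand], ...]. A call has 1 to 20 rows; each row is the pose to reach, as a shift and turn from the pose commanded when the call began, along the tool's axes at that moment; what a row does not reach only later rows make up. A row lasts 1/10 s, in which the tool goes at most 50 mm and 8.59 degrees, less where a joint would pass 70% of its speed; a pose out of reach is approached as far as the arm can. A call with a gripper value outside its range is refused whole. The fingers move at their own pace and stop on an object; "force" is the grip in N (left out, the last holds). Time passes only in rows, so rows that repeat a pose let the fingers close. It gives the time, the measured TCP pose, the force, the opening and the grip force at its end, in the units of the state.
- state(): the state, without advancing time (a new reading comes with each control period).
- grab_frame(name): name is "scene" or "top"; returns the picture (400x640x3 uint8, red, green, blue); there is no depth.
- camera_model(name): a dict with "fx", "fy", "cx", "cy" (pixels), "dist" ([k1, k2, p1, p2, k3] as OpenCV has them; the pictures are not rectified), "origin" and "rotation" of the camera in the world. Camera axes: x right, y up, looking along -z (the intrinsics and any distortion apply to the point x, -y, -z); pixel columns grow to the right and rows downward; lengths in mm; the calibration is good to about 2 mm. A picture is of the moment at which its call begins. camera_model takes no time and is no camera call.
- workorder.job_done(): hands the job in; it is judged then, once.
The state is a dict: "time_s": time; "qpos": joint angles; "qvel": joint speeds; "effort": joint torques, N m; "ee_pos": TCP position; "ee_rot": TCP orientation; "force": force on the tool from outside, world axes, zero at the start; "torque": the same for the moment, N m; "gripper_width": finger opening in mm; "gripper_force": force on a finger pad.
Only numpy, scipy, OpenCV 4.12 (cv2) and the standard library are available. Lean on these libraries where they do the work, as an engineer would, in place of code of your own. Each camera call takes 0.05 s, during which the arm holds its last target. There are 200 camera calls.

## Working session

There is one attempt and no reset: what is moved stays moved. The work goes in short steps, Python scripts to look and compute and a tool call to move; the robot and the scene stay as the last step left them, time stands still between calls to the robot, and variables do not carry over. Pictures are saved under pics/ and viewed, at most 10 in all, crops included, and the job is handed in when it is done.

Besides the shell and the picture viewer there is one more tool, called after "Emit:" as name(argument=value, ...), one argument or row to a line, values as JSON. carry_out: Moves the arm, as the interface text tells. Its arguments: {"type":"object","properties":{"commands":{"type":"array"},"force":{"type":"number"}},"required":["commands"]}

```bash
mkdir -p pics
python3 - <<'E'
from workcell import *
import cv2
for n in("top","scene"):
    cv2.imwrite(f"pics/{n}0.png",grab_frame(n)[:,:,::-1]); print(camera_model(n))
print(state())
E
```

```text
{'fx': 408.05581951868254, 'fy': 408.05581951868254, 'cx': 307.7015269511759, 'cy': 196.5448402544593, 'dist': array([0.00116395, 0.        , 0.        , 0.        , 0.        ]), 'origin': array([ 348.55113416,  -67.13329338, 1404.34398737]), 'rotation': array([  5.25944182,   1.19661888, -90.67131873])}
{'fx': 368.66795252332156, 'fy': 368.66795252332156, 'cx': 314.1879760897494, 'cy': 203.13781325602892, 'dist': array([-0.06005579,  0.        ,  0.        ,  0.        ,  0.        ]), 'origin': array([868.72625072, 365.30141524, 954.87523732]), 'rotation': array([3.4639564e+01, 1.2033933e-01, 1.3827025e+02])}
{'time_s': 0.1, 'qpos': array([-7.51722793e+01,  1.83469375e+01,  8.96991776e+01, -1.48729115e-03,
        7.20438851e+01, -1.14713856e+00]), 'qvel': array([ 0.10670044, -0.02690705, -0.15968764,  0.02703506,  0.07165277,
       -0.01433205]), 'effort': array([-4.62465669e-04, -4.13334417e+01, -2.32510632e+01,  7.28535606e-02,
        4.21244034e-02, -4.65922597e-05]), 'ee_pos': array([ 158.11442443, -552.36420228,  213.21640303]), 'ee_rot': array([-1.79909990e+02, -3.87959270e-04,  1.59753186e+01]), 'force': array([-0.52783456, -0.47097052,  0.19203256]), 'torque': array([-0.01473637, -0.0337171 , -0.03006575]), 'gripper_force': 0.0, 'gripper_width': 91.14824114223443}
```

View pics/top0.png

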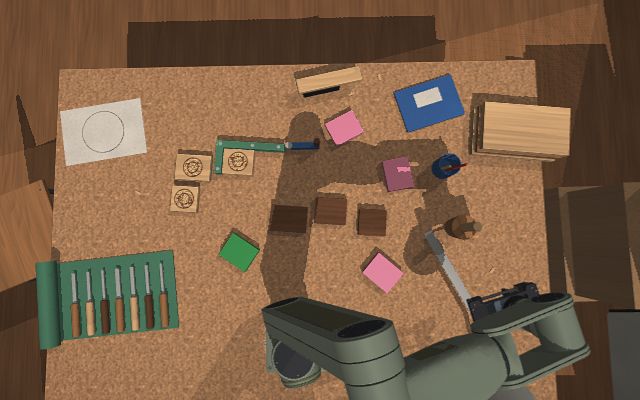

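View pics/scene0.png

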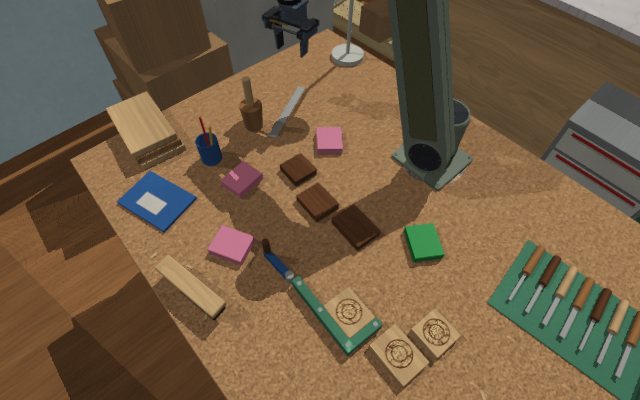

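The top view shows the stop corner near px (217,140), the blue bar open at about (287–320,146), and the dark fillers near (290,218), (331,209) and (372,220). The blanks are near (238,160), (193,167) and (184,198). I'll enlarge this area.

```bash
cat > h.py <<'E'
import numpy as np,cv2
from scipy.spatial.transform import Rotation as R
from workcell import *
def pix2w(n,p,z):
    c=camera_model(n);K=np.array([[c['fx'],0,c['cx']],[0,c['fy'],c['cy']],[0,0,1]])
    u=cv2.undistortPoints(np.array(p,float).reshape(-1,1,2),K,c['dist'])[:,0]
    d=np.c_[u[:,0],-u[:,1],-np.ones(len(u))]@R.from_euler('xyz',c['rotation'],degrees=True).as_matrix().T
    return (c['origin']+d*((z-c['origin'][2])/d[:,2])[:,None])[:,:2]
def w2pix(n,P):
    c=camera_model(n);K=np.array([[c['fx'],0,c['cx']],[0,c['fy'],c['cy']],[0,0,1]])
    q=(np.array(P,float)-c['origin'])@R.from_euler('xyz',c['rotation'],degrees=True).as_matrix()
    return cv2.projectPoints(q*[1,-1,-1],np.zeros(3),np.zeros(3),K,c['dist'])[0][:,0]
def crop(img,x0,y0,x1,y1,s,f):
    cv2.imwrite(f,cv2.resize(cv2.convertScaleAbs(img[y0:y1,x0:x1,::-1],alpha=1.5,beta=20),None,fx=s,fy=s,interpolation=cv2.INTER_CUBIC))
E
python3 -c "
from h import *
i=cv2.imread('pics/top0.png')[:,:,::-1]
crop(i,165,125,325,245,5,'pics/c1.png')
crop(i,260,180,400,250,5,'pics/c2.png')"
```

```text
(no output)
```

View pics/c1.png

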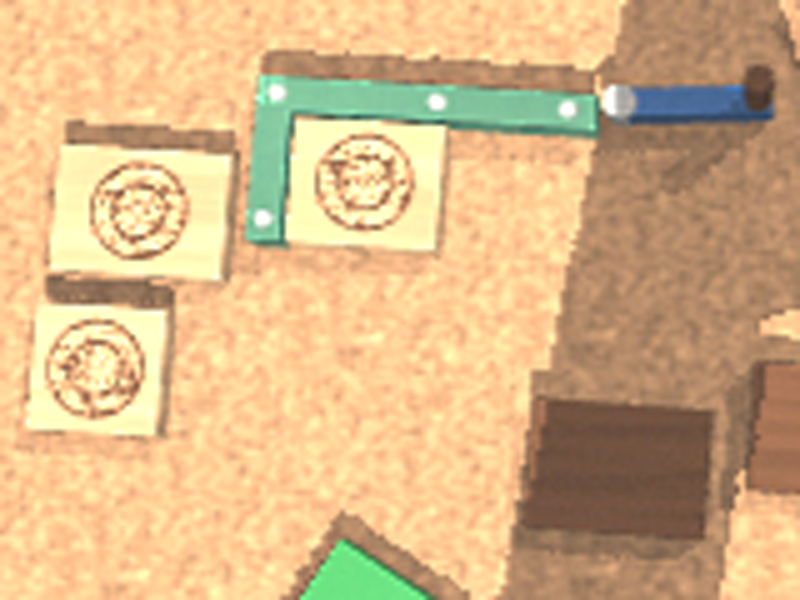

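View pics/c2.png

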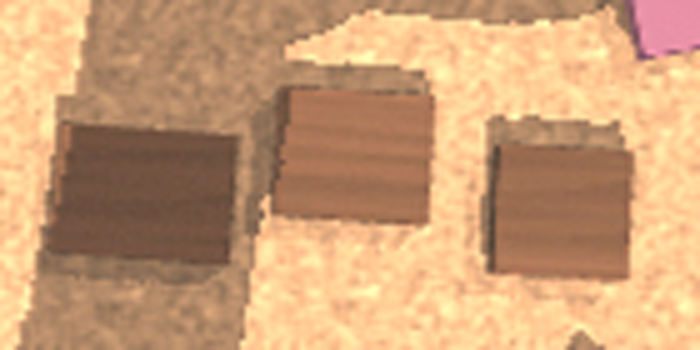

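Run:
```python
from h import *
def cc(p,x0,y0): return (np.array(p,float)+.5)/5-.5+[x0,y0]
def rep(n,p,o,z):
    w=pix2w('top',cc(p,*o),z); e=[np.linalg.norm(w[i]-w[(i+1)%4]) for i in range(4)]
    # long axis angle along image-right edges ~ -y
    d=(w[1]-w[0])+(w[2]-w[3]); print(n,'c',w.mean(0).round(1),'w,h',((e[0]+e[2])/2).round(1),((e[1]+e[3])/2).round(1),'ang',np.degrees(np.arctan2(d[1],d[0])).round(1)+90)
a=(165,125);b=(260,180)
rep('blank',[(296,122),(446,127),(437,251),(287,242)],a,28)
rep('sp1',[(63,144),(235,155),(225,281),(50,273)],a,28)
rep('sp2',[(37,303),(168,309),(160,436),(26,428)],a,28)
rep('fL',[(540,399),(712,410),(705,537),(524,527)],a,28)
rep('fL',[(65,122),(238,136),(230,264),(50,253)],b,28)
rep('fM',[(288,88),(434,96),(427,224),(274,213)],b,28)
rep('fR',[(497,146),(632,152),(629,278),(490,271)],b,28)
w=pix2w('top',cc([(262,76),(293,113),(597,133),(598,95),(248,242),(285,244)],*a),35);print(w.round(1))
print('hinge',pix2w('top',cc([(618,101)],*a),40),'handle',pix2w('top',cc([(760,76)],*a),95))
# model-fit of stop: origin, angle
from scipy.optimize import least_squares
M=np.array([(25,25),(0,0),(0,-210),(25,-210),(-90,25),(-90,0)])
f=lambda p:((R.from_euler('z',p[2]).as_matrix()[:2,:2]@M.T).T+p[:2]-w).ravel()
s=least_squares(f,[600,200,0]);print(s.x[:2],np.degrees(s.x[2]),s.fun.round(1))
```

```text
blank c [598.9 198. ] w,h 103.4 84.8 ang -3.5999999999999943
sp1 c [582.  351.7] w,h 120.1 88.6 ang -4.0
sp2 c [475.1 381.3] w,h 91.2 86.3 ang -3.799999999999997
fL c [403.1  25.3] w,h 119.5 86.4 ang -4.099999999999994
fL c [402.7  25. ] w,h 119.6 87.7 ang -4.799999999999997
fM c [ 426.9 -117. ] w,h 100.9 85.8 ang -4.400000000000006
fR c [ 387.1 -254.7] w,h 91.7 84.3 ang -3.4000000000000057
[[674.7 268.9]
 [648.5 247.3]
 [631.3  39. ]
 [657.6  38.1]
 [559.8 277.5]
 [558.1 252.1]]
hinge [[652.13972138  24.16200526]] handle [[654.9634113  -72.41810769]]
[647.76708072 247.08042213] -4.174899843725774 [-0.1  1.3 -0.8 -0.2  1.2 -1.4 -0.2 -2.3  0.   1.1 -0.   1.5]
```

The bed blank is the mid one (spares measure 120 and 91), so I need the 107 mm filler, the middle one at about (427,-117). First I'll push it in stop +x to clear the long filler, then push it +y, then +x to the fence.

```bash
cat >> h.py <<'E'
TH=-4.2; O=np.array([647.8,247.1])
S=R.from_euler('z',TH,degrees=True).as_matrix()[:2,:2]
s2w=lambda p:S@np.array(p,float)+O
w2s=lambda p:S.T@(np.array(p,float)[:2]-O)
def rel(x,y,z,yaw):
    "row (no hand) to stop-frame x,y, z, yaw relative to stop"
    t=state(); Rt=R.from_euler('xyz',t['ee_rot'],degrees=True)
    Rg=R.from_euler('xyz',[180,0,yaw+TH],degrees=True)
    return np.r_[np.degrees((Rt.inv()*Rg).as_rotvec()),Rt.inv().apply(np.r_[s2w((x,y)),z]-t['ee_pos'])].round(1).tolist()
def st():
    t=state();print(t['time_s'],w2s(t['ee_pos']).round(1),t['ee_pos'].round(1),t['ee_rot'].round(1),t['force'].round(1),t['gripper_width'].round(1))
E
python3 -c "
from h import *
print([w2s(p).round(1) for p in((426.9,-117),(403,25),(387,-255),(598.9,198),(652.1,24.2),(655,-72.4))])
print(rel(-262,-379,120,0));print(rel(-262,-379,8,0))"
```

```text
[array([-193.6, -379.3]), array([-227.9, -239.4]), array([-223.3, -519.9]), array([-45.2, -52.5]), array([  20.6, -222. ]), array([  30.6, -318.1])]
[-0.1, 0.0, 20.2, 314.2, -368.3, 93.8]
[-0.1, 0.0, 20.2, 314.2, -368.1, 205.8]
```

Emit:
carry_out(
  commands=[
    [0,0,5,160,-185,40,-0.1],
    [0,0,10,200,-240,60,-0.1],
    [0,0,20,314,-368,94,-0.1],
    [0,0,20,314,-368,94,-0.1],
    [0,0,20,314,-368,94,-0.1],
    [0,0,20,314,-368,94,-0.1],
    [0,0,20,314,-368,94,-0.1],
    [0,0,20,314,-368,94,-0.1],
    [0,0,20,314,-368,94,-0.1],
    [0,0,20,314,-368,94,-0.1],
    [0,0,20,314,-368,94,-0.1],
    [0,0,20.2,314,-368,94,-0.1],
    [0,0,20.2,314,-368,94,-0.1],
    [0,0,20.2,314,-368,94,-0.1],
    [0,0,20.2,314,-368,130,-0.1],
    [0,0,20.2,314,-368,165,-0.1],
    [0,0,20.2,314,-368,190,-0.1],
    [0,0,20.2,314,-368,205,-0.1],
    [0,0,20.2,314,-368,205,-0.1],
    [0,0,20.2,314,-368,205,-0.1],
  ],
  force=20,
)

```text
time_s: 2.1
ee_pos: [358.9, -113.6, 9.2]
ee_rot: [180.0, -0.0, -4.4]
force: [-0.5, 0.3, -0.3]
gripper_width: 41.1
gripper_force: 0.0
```

```bash
python3 -c "
from h import *
st(); print(rel(-118,-379,8,0))"
```

```text
Traceback (most recent call last):
  File "h.py", line 25, in st
    t=state();print(t['time_s'],w2s(t['ee_pos']).round(1),t['ee_pos'].round(1),t['ee_rot'].round(1),t['force'].round(1),t['gripper_width'].round(1))
                                                                                                                        ^^^^^^^^^^^^^^^^^^^^^^^^
AttributeError: 'float' object has no attribute 'round'
```

Emit:
carry_out(
  commands=[
    [0,0,0,3,0,0,-0.1],
    [0,0,0,7,0,0,-0.1],
    [0,0,0,12,0,0,-0.1],
    [0,0,0,18,0,0,-0.1],
    [0,0,0,25,0,0,-0.1],
    [0,0,0,32,0,0,-0.1],
    [0,0,0,39,0,0,-0.1],
    [0,0,0,46,0,0,-0.1],
    [0,0,0,53,0,0,-0.1],
    [0,0,0,60,0,0,-0.1],
    [0,0,0,67,0,0,-0.1],
    [0,0,0,74,0,0,-0.1],
    [0,0,0,81,0,0,-0.1],
    [0,0,0,87,0,0,-0.1],
    [0,0,0,92,0,0,-0.1],
    [0,0,0,96,0,0,-0.1],
    [0,0,0,99,0,0,-0.1],
    [0,0,0,101,0,0,-0.1],
    [0,0,0,102,0,0,-0.1],
    [0,0,0,102,0,0,-0.1],
  ],
)

```text
time_s: 4.1
ee_pos: [460.9, -120.2, 9.0]
ee_rot: [180.0, -0.0, -4.2]
force: [0.4, 0.1, -0.3]
gripper_width: 41.1
gripper_force: 0.3
```

```bash
sed -i "s/,t\['gripper_width'\].round(1))/,round(t['gripper_width'],1))/" h.py; python3 -c "
from h import *
st(); i=grab_frame('top'); crop(i,200,120,360,240,5,'pics/c3.png')"
```

```text
4.1 [-159.5 -380. ] [ 460.9 -120.2    9. ] [180.   -0.   -4.2] [ 0.4  0.1 -0.3] 41.1
```

View pics/c3.png

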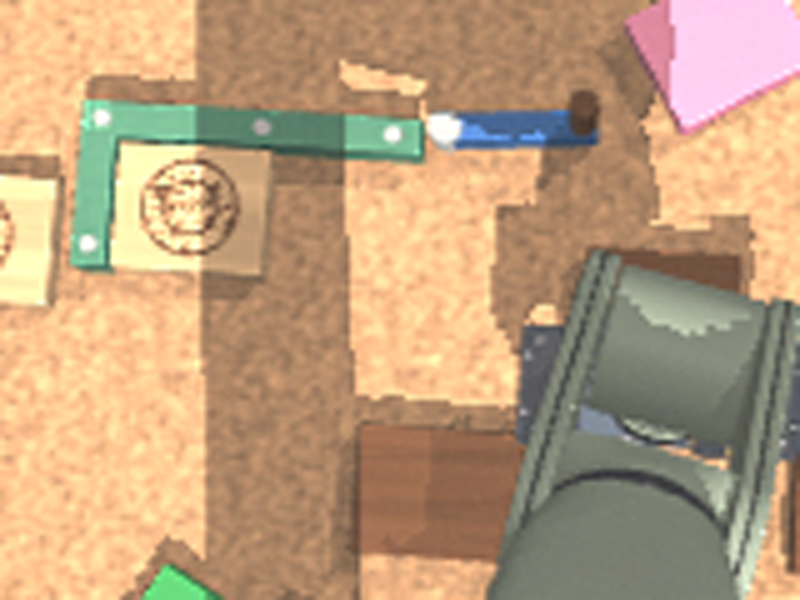

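The picture shows the board moved ahead with its front edge at about (600–740, 250–258) and square. I'll lift, turn 90° and go to its -y side.

```bash
python3 -c "
from h import *
p=(np.array([(740,258)],float)+.5)/5-.5+[200,120]
print(w2s(pix2w('top',p,28)[0]))
print(rel(-100,-475,70,90));print(rel(-100,-475,8,90))"
```

```text
[ -56.24335883 -428.94186937]
[0.0, -0.0, -90.0, 59.5, 95.0, -60.9]
[0.0, -0.0, -90.0, 59.5, 95.0, 1.1]
```

Emit:
carry_out(
  commands=[
    [0,0,0,-8,0,0,-0.1],
    [0,0,0,-8,0,-30,-0.1],
    [0,0,0,-8,0,-60,-0.1],
    [0,0,-90,59,95,-60,-0.1],
    [0,0,-90,59,95,-60,-0.1],
    [0,0,-90,59,95,-60,-0.1],
    [0,0,-90,59,95,-60,-0.1],
    [0,0,-90,59,95,-60,-0.1],
    [0,0,-90,59,95,-60,-0.1],
    [0,0,-90,59,95,-60,-0.1],
    [0,0,-90,59,95,-60,-0.1],
    [0,0,-90,59,95,-60,-0.1],
    [0,0,-90,59,95,-60,-0.1],
    [0,0,-90,59,95,-60,-0.1],
    [0,0,-90,59,95,-60,-0.1],
    [0,0,-90,59,95,-60,-0.1],
    [0,0,-90,59,95,-30,-0.1],
    [0,0,-90,59,95,-10,-0.1],
    [0,0,-90,59,95,0,-0.1],
    [0,0,-90,59,95,0,-0.1],
  ],
)

```text
time_s: 6.15
ee_pos: [511.5, -218.9, 7.8]
ee_rot: [-179.9, -0.1, 85.7]
force: [-0.6, 1.7, -0.4]
gripper_width: 41.0
gripper_force: 0.0
```

```bash
python3 -c "
from h import *
st(); i=grab_frame('top'); crop(i,270,150,370,225,8,'pics/c4.png')"
```

```text
6.15 [-101.8 -474.7] [ 511.5 -218.9    7.8] [-1.799e+02 -1.000e-01  8.570e+01] [-0.6  1.7 -0.4] 41.0
```

View pics/c4.png

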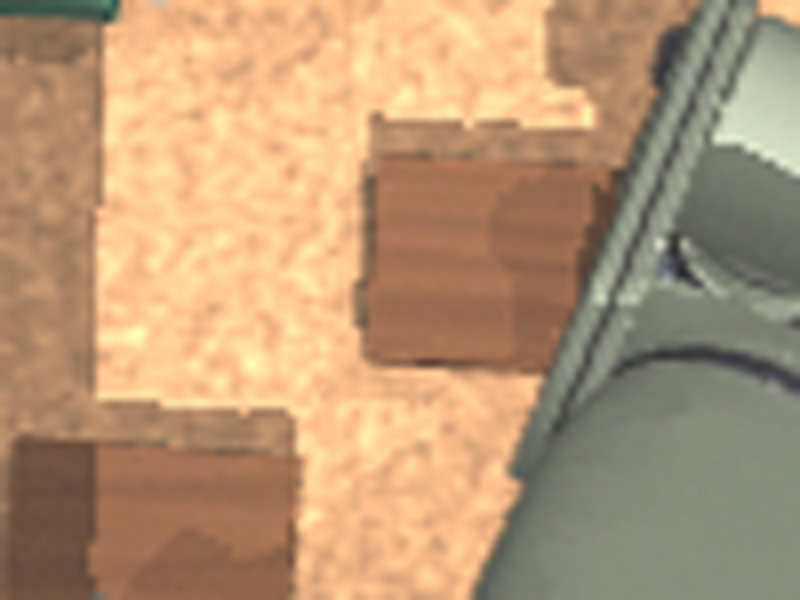

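The board's left edge runs (378,155)–(367,360) in the crop, with the top edge towards (600,165).

```bash
python3 -c "
from h import *
p=(np.array([(378,155),(367,360),(600,165)],float)+.5)/8-.5+[270,150]
print([w2s(q).round(1) for q in pix2w('top',p,28)])"
```

```text
[array([ -54.6, -324. ]), array([-142.4, -324.6]), array([ -53.4, -418.5])]
```

Emit:
carry_out(
  commands=[
    [0,0,0,5,3,0,-0.1],
    [0,0,0,12,3,0,-0.1],
    [0,0,0,18,3,0,-0.1],
    [0,0,0,22,3,0,-0.1],
    [0,0,0,26,3,0,-0.1],
    [0,0,0,31,3,0,-0.1],
    [0,0,0,38,3,0,-0.1],
    [0,0,0,45,3,0,-0.1],
    [0,0,0,52,3,0,-0.1],
    [0,0,0,59,3,0,-0.1],
    [0,0,0,66,3,0,-0.1],
    [0,0,0,73,3,0,-0.1],
    [0,0,0,80,3,0,-0.1],
    [0,0,0,87,3,0,-0.1],
    [0,0,0,94,3,0,-0.1],
    [0,0,0,101,3,0,-0.1],
    [0,0,0,108,3,0,-0.1],
    [0,0,0,114,3,0,-0.1],
    [0,0,0,118,3,0,-0.1],
    [0,0,0,120,3,0,-0.1],
  ],
)

```text
time_s: 8.2
ee_pos: [524.2, -99.3, 8.9]
ee_rot: [-180.0, 0.0, 85.8]
force: [-0.2, -3.1, 2.7]
gripper_width: 41.4
gripper_force: 1.7
```

Emit:
carry_out(
  commands=[
    [0,0,0,3,0,0,-0.1],
    [0,0,0,7,0,0,-0.1],
    [0,0,0,12,0,0,-0.1],
    [0,0,0,18,0,0,-0.1],
    [0,0,0,25,0,0,-0.1],
    [0,0,0,32,0,0,-0.1],
    [0,0,0,39,0,0,-0.1],
    [0,0,0,46,0,0,-0.1],
    [0,0,0,53,0,0,-0.1],
    [0,0,0,60,0,0,-0.1],
    [0,0,0,67,0,0,-0.1],
    [0,0,0,74,0,0,-0.1],
    [0,0,0,81,0,0,-0.1],
    [0,0,0,88,0,0,-0.1],
    [0,0,0,95,0,0,-0.1],
    [0,0,0,102,0,0,-0.1],
    [0,0,0,108,0,0,-0.1],
    [0,0,0,112,0,0,-0.1],
    [0,0,0,114,0,0,-0.1],
    [0,0,0,114,0,0,-0.1],
  ],
)

```text
time_s: 10.2
ee_pos: [532.6, 14.5, 8.8]
ee_rot: [-180.0, -0.0, 85.8]
force: [0.2, -0.6, -0.4]
gripper_width: 41.0
gripper_force: 0.0
```

```bash
python3 -c "
from h import *
st(); i=grab_frame('top'); crop(i,205,130,305,205,8,'pics/c5.png')"
```

```text
10.2 [ -97.9 -240.4] [532.6  14.5   8.8] [-180.    -0.    85.8] [ 0.2 -0.6 -0.4] 41.0
```

View pics/c5.png

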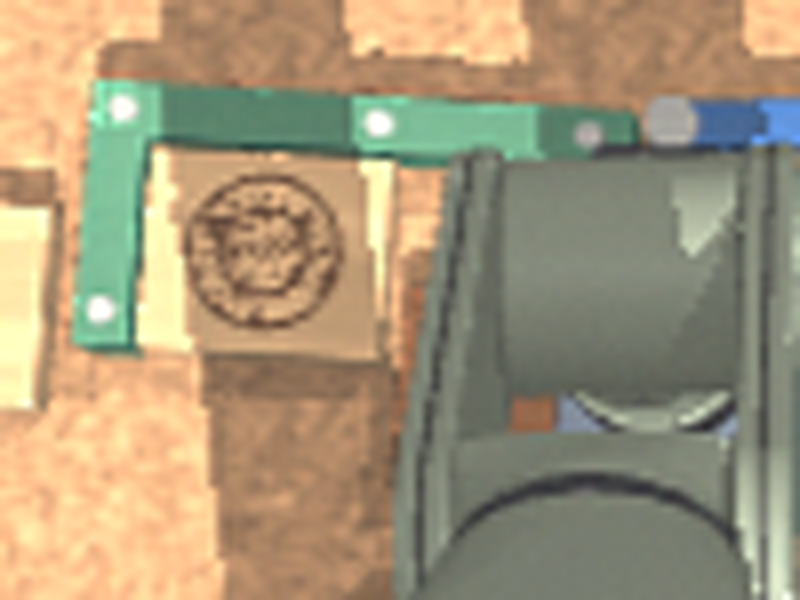

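Leading edge is at crop x≈405, leaving a gap of roughly 10 mm to the blank (edge at 385). Now I'll go behind the board on its -x side.

```bash
python3 -c "
from h import *
print(rel(-164,-153,60,0));print(rel(-164,-153,8,0))"
```

```text
[-0.0, -0.0, 89.9, 87.5, -66.1, -51.2]
[-0.0, -0.0, 89.9, 87.5, -66.1, 0.8]
```

Emit:
carry_out(
  commands=[
    [0,0,0,-8,0,0,-0.1],
    [0,0,0,-8,0,-30,-0.5],
    [0,0,0,-8,0,-55,-0.74],
    [0,0,90,87.5,-66,-51,-0.74],
    [0,0,90,87.5,-66,-51,-0.74],
    [0,0,90,87.5,-66,-51,-0.74],
    [0,0,90,87.5,-66,-51,-0.74],
    [0,0,90,87.5,-66,-51,-0.74],
    [0,0,90,87.5,-66,-51,-0.74],
    [0,0,90,87.5,-66,-51,-0.74],
    [0,0,90,87.5,-66,-51,-0.74],
    [0,0,90,87.5,-66,-51,-0.74],
    [0,0,90,87.5,-66,-51,-0.74],
    [0,0,90,87.5,-66,-51,-0.74],
    [0,0,90,87.5,-66,-51,-0.74],
    [0,0,90,87.5,-66,-51,-0.74],
    [0,0,90,87.5,-66,-51,-0.74],
  ],
)

```text
time_s: 11.95
ee_pos: [473.2, 105.8, 59.9]
ee_rot: [180.0, 0.0, -4.2]
force: [-0.2, 1.0, -0.2]
gripper_width: 11.5
gripper_force: 0.0
```

```bash
python3 -c "
from h import *
st();print(rel(-164,-153,8,0))
i=grab_frame('scene'); crop(i,230,150,390,270,5,'pics/c6.png')"
```

```text
11.95 [-163.8 -153.7] [473.2 105.8  59.9] [180.    0.   -4.2] [-0.2  1.  -0.2] 11.5
[0.0, 0.0, 0.0, -0.2, -0.7, 51.9]
```

View pics/c6.png

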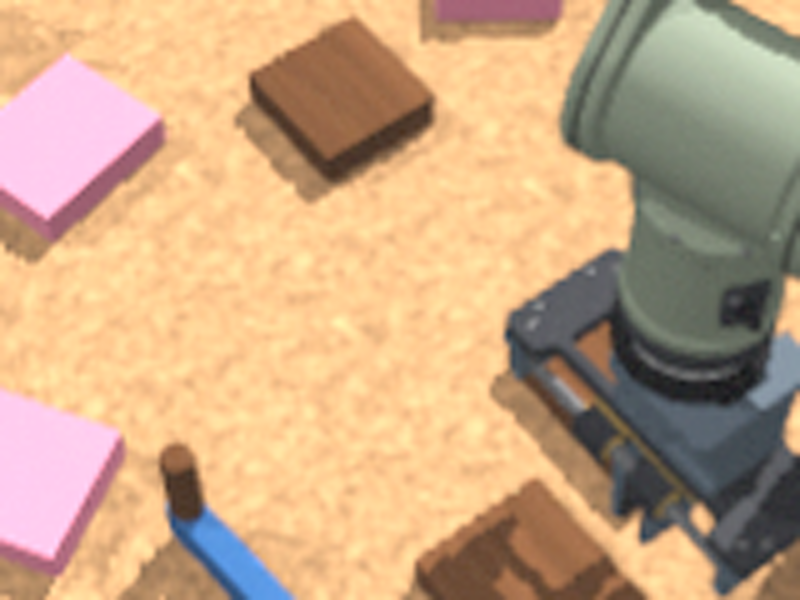

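The short filler is undisturbed and the fingers stand above the gap behind the chosen board (at crop ~(530,560)). I'll descend, widen the fingers and push.

Emit:
carry_out(
  commands=[
    [0,0,0,0,0,25,-0.74],
    [0,0,0,0,0,45,-0.74],
    [0,0,0,0,0,51,-0.74],
    [0,0,0,2,0,51,-0.74],
    [0,0,0,4,5,51,0.0],
    [0,0,0,4,10,51,0.3],
    [0,0,0,4,15,51,0.3],
    [0,0,0,4,15,51,0.3],
    [0,0,0,7,15,51,0.3],
    [0,0,0,11,15,51,0.3],
    [0,0,0,16,15,51,0.3],
    [0,0,0,21,15,51,0.3],
    [0,0,0,26,15,51,0.3],
    [0,0,0,31,15,51,0.3],
    [0,0,0,36,15,51,0.3],
    [0,0,0,41,15,51,0.3],
    [0,0,0,46,15,51,0.3],
    [0,0,0,50,15,51,0.3],
    [0,0,0,53,15,51,0.3],
    [0,0,0,55,15,51,0.3],
  ],
)

```text
time_s: 14.0
ee_pos: [527.2, 87.0, 8.9]
ee_rot: [180.0, 0.0, -4.2]
force: [-2.0, -0.6, -0.0]
gripper_width: 59.1
gripper_force: 0.9
```

Emit:
carry_out(
  commands=[
    [0,0,0,1,0,0,0.3],
    [0,0,0,2,0,0,0.3],
    [0,0,0,3,0,0,0.3],
    [0,0,0,4,0,0,0.3],
    [0,0,0,4,0,0,0.3],
  ],
)

```text
time_s: 14.5
ee_pos: [531.3, 86.7, 9.0]
ee_rot: [180.0, -0.0, -4.2]
force: [-0.6, -0.1, -0.1]
gripper_width: 59.6
gripper_force: 0.3
```

```bash
python3 -c "
from h import *
st()"
```

```text
14.5 [-104.4 -168.5] [531.3  86.7   9. ] [180.   -0.   -4.2] [-0.6 -0.1 -0.1] 59.6
```

Emit:
carry_out(
  commands=[
    [0,0,0,1,0,0,0.3],
    [0,0,0,2,0,0,0.3],
    [0,0,0,2,0,0,0.3],
  ],
)

```text
time_s: 14.8
ee_pos: [531.5, 86.7, 9.0]
ee_rot: [180.0, 0.2, -4.2]
force: [-5.7, 1.5, 4.0]
gripper_width: 59.1
gripper_force: 2.6
```

Emit:
carry_out(
  commands=[
    [0,0,0,0.7,0,0,0.3],
    [0,0,0,1.5,0,0,0.3],
    [0,0,0,1.5,0,0,0.3],
  ],
)

```text
time_s: 15.1
ee_pos: [531.5, 86.7, 9.0]
ee_rot: [180.0, 0.3, -4.2]
force: [-7.5, 1.2, 7.5]
gripper_width: 59.2
gripper_force: 4.2
```

Firm against the fence. Next I'll nudge it +y against the blank from the -y side.

Emit:
carry_out(
  commands=[
    [0,0,0,-6,0,0,0.3],
    [0,0,0,-12,0,0,0.3],
    [0,0,0,-12,0,-30,-0.4],
    [0,0,0,-12,0,-62,-0.4],
    [0,0,0,-12,0,-62,-0.4],
  ],
)

```text
time_s: 15.6
ee_pos: [526.1, 87.8, 75.0]
ee_rot: [-179.9, -0.6, -4.2]
force: [0.5, -0.3, 0.8]
gripper_width: 38.3
gripper_force: 0.0
```

```bash
python3 -c "
from h import *
st();print(rel(-44,-250,70,90));print(rel(-44,-250,8,90))"
```

```text
15.6 [-109.7 -167.8] [526.1  87.8  75. ] [-179.9   -0.6   -4.2] [ 0.5 -0.3  0.8] 38.3
[0.4, -0.5, -90.0, 65.7, 82.2, 5.5]
[0.4, -0.5, -90.0, 65.0, 82.3, 67.5]
```

Emit:
carry_out(
  commands=[
    [0,0,-90,66,82,0,-0.4],
    [0,0,-90,66,82,0,-0.4],
    [0,0,-90,66,82,0,-0.4],
    [0,0,-90,66,82,0,-0.4],
    [0,0,-90,66,82,0,-0.4],
    [0,0,-90,66,82,0,-0.4],
    [0,0,-90,66,82,0,-0.4],
    [0,0,-90,66,82,0,-0.4],
    [0,0,-90,66,82,0,-0.4],
    [0,0,-90,66,82,0,-0.4],
    [0,0,-90,66,82,0,-0.4],
    [0,0,-90,66,82,0,-0.4],
    [0,0,-90,66,82,0,-0.4],
  ],
)

```text
time_s: 16.9
ee_pos: [582.3, 0.7, 70.5]
ee_rot: [-180.0, 0.0, 85.7]
force: [-0.6, -0.3, 0.1]
gripper_width: 27.5
gripper_force: 0.0
```

```bash
python3 -c "
from h import *
st();print(rel(-44,-250,8,90))"
```

```text
16.9 [ -47.3 -250.5] [582.3   0.7  70.5] [-180.     0.    85.7] [-0.6 -0.3  0.1] 27.5
[-0.0, 0.0, -0.1, 0.6, 3.3, 62.5]
```

Emit:
carry_out(
  commands=[
    [0,0,0,0,3,30,-0.4],
    [0,0,0,0,3,55,-0.4],
    [0,0,0,0,3,62,-0.4],
    [0,0,0,0,3,62,-0.4],
    [0,0,0,4,3,62,-0.4],
    [0,0,0,8,3,62,-0.4],
    [0,0,0,11,3,62,-0.4],
    [0,0,0,14,3,62,-0.4],
    [0,0,0,17,3,62,-0.4],
    [0,0,0,19,3,62,-0.4],
    [0,0,0,20,3,62,-0.4],
    [0,0,0,20,3,62,-0.4],
  ],
)

```text
time_s: 18.1
ee_pos: [587.2, 19.7, 9.5]
ee_rot: [179.9, 0.1, 85.8]
force: [-0.6, -5.4, 5.4]
gripper_width: 27.0
gripper_force: 2.8
```

Emit:
carry_out(
  commands=[
    [0,0,0,0.7,0,0,-0.4],
    [0,0,0,1.5,0,0,-0.4],
    [0,0,0,1.5,0,0,-0.4],
  ],
)

```text
time_s: 18.4
ee_pos: [587.2, 20.1, 9.5]
ee_rot: [179.9, 0.2, 85.8]
force: [-1.0, -9.2, 5.1]
gripper_width: 27.3
gripper_force: 4.7
```

Emit:
carry_out(
  commands=[
    [0,0,0,0.7,0,0,-0.4],
    [0,0,0,1.5,0,0,-0.4],
    [0,0,0,1.5,0,0,-0.4],
  ],
)

```text
time_s: 18.7
ee_pos: [587.2, 20.2, 9.5]
ee_rot: [179.9, 0.3, 85.9]
force: [-0.6, -14.5, 6.1]
gripper_width: 27.6
gripper_force: 7.2
```

Emit:
carry_out(
  commands=[
    [0,0,0,-5,0,0,-0.4],
    [0,0,0,-10,0,0,-0.4],
    [0,0,0,-12,0,-40,-0.1],
    [0,0,0,-12,0,-80,-0.1],
    [0,0,0,-12,0,-115,-0.1],
    [0,0,0,-12,0,-115,-0.1],
    [0,0,0,-12,0,-115,-0.1],
  ],
)

```text
time_s: 19.4
ee_pos: [586.0, 12.0, 124.1]
ee_rot: [180.0, -0.0, 85.8]
force: [0.2, -0.8, -0.8]
gripper_width: 40.9
gripper_force: 0.0
```

```bash
python3 -c "
from h import *
st();print(rel(30.5,-318.5,124,96));print(rel(30.5,-318.5,45,96))
i=grab_frame('top'); cv2.imwrite('pics/t7.png',i[:,:,::-1])"
```

```text
19.4 [ -44.4 -239. ] [586.   12.  124.1] [180.   -0.   85.8] [ 0.2 -0.8 -0.8] 40.9
[0.0, -0.0, -6.0, -79.4, 74.9, 0.1]
[0.0, -0.0, -6.0, -79.5, 74.9, 79.1]
```

Emit:
carry_out(
  commands=[
    [0,0,-6,-40,40,0,-0.1],
    [0,0,-6,-79,75,0,-0.1],
    [0,0,-6,-79,75,0,-0.1],
    [0,0,-6,-79,75,0,-0.1],
    [0,0,-6,-79,75,0,-0.1],
    [0,0,-6,-79,75,10,-0.1],
    [0,0,-6,-79,75,20,-0.1],
    [0,0,-6,-79,75,30,-0.1],
    [0,0,-6,-79,75,40,-0.1],
    [0,0,-6,-79,75,55,-0.1],
    [0,0,-6,-79,75,70,-0.1],
    [0,0,-6,-79,75,77,-0.1],
    [0,0,-6,-79,75,77,-0.1],
  ],
)

```text
time_s: 20.75
ee_pos: [654.1, -72.6, 45.4]
ee_rot: [-179.8, -0.0, 91.8]
force: [-1.3, 0.3, 0.5]
gripper_width: 40.6
gripper_force: 0.0
```

Run:
```python
from h import *
st()
for H in [(20,-225)]:
  for d in (90,85,80,75,70,65,60,55,50,45,40,35,30,25,20,15,10,5,0,-3):
    a=np.radians(d); print(d,rel(H[0]-95*np.cos(a),H[1]-95*np.sin(a),46,d))
```

```text
20.75 [  29.7 -318.4] [654.1 -72.6  45.4] [-179.8   -0.    91.8] [-1.3  0.3  0.5] 40.6
90 [-0.2, -0.0, 6.0, -0.6, -9.8, -0.6]
85 [-0.2, -0.0, 11.0, 0.6, -18.0, -0.6]
80 [-0.2, 0.0, 16.0, 2.6, -26.1, -0.5]
75 [-0.2, 0.0, 21.0, 5.2, -33.9, -0.5]
70 [-0.2, 0.0, 26.0, 8.5, -41.5, -0.5]
65 [-0.2, 0.0, 31.0, 12.5, -48.8, -0.5]
60 [-0.2, 0.0, 36.0, 17.0, -55.7, -0.4]
55 [-0.2, 0.0, 41.0, 22.2, -62.2, -0.4]
50 [-0.2, 0.0, 46.0, 27.9, -68.2, -0.4]
45 [-0.2, 0.1, 51.0, 34.1, -73.7, -0.4]
40 [-0.2, 0.1, 56.0, 40.8, -78.7, -0.4]
35 [-0.2, 0.1, 61.0, 47.8, -83.0, -0.4]
30 [-0.2, 0.1, 66.0, 55.2, -86.7, -0.3]
25 [-0.2, 0.1, 71.0, 62.9, -89.7, -0.3]
20 [-0.2, 0.1, 76.0, 70.9, -92.1, -0.3]
15 [-0.2, 0.1, 81.0, 79.0, -93.7, -0.3]
10 [-0.1, 0.1, 86.0, 87.2, -94.7, -0.3]
5 [-0.1, 0.1, 91.0, 95.5, -94.9, -0.3]
0 [-0.1, 0.1, 96.0, 103.8, -94.4, -0.3]
-3 [-0.1, 0.1, 99.0, 108.7, -93.8, -0.3]
```

Emit:
carry_out(
  commands=[
    [0,0,6,-0.6,-10,0,-0.1],
    [0,0,11,0.6,-18,0,-0.1],
    [0,0,16,2.6,-26,0,-0.1],
    [0,0,21,5,-34,0,-0.1],
    [0,0,26,8.5,-41.5,0,-0.1],
    [0,0,31,12.5,-49,0,-0.1],
    [0,0,36,17,-56,0,-0.1],
    [0,0,41,22,-62,0,-0.1],
    [0,0,46,28,-68,0,-0.1],
    [0,0,51,34,-74,0,-0.1],
    [0,0,56,41,-79,0,-0.1],
    [0,0,61,48,-83,0,-0.1],
    [0,0,66,55,-87,0,-0.1],
    [0,0,71,63,-90,0,-0.1],
    [0,0,76,71,-92,0,-0.1],
    [0,0,81,79,-94,0,-0.1],
    [0,0,86,87,-95,0,-0.1],
    [0,0,86,87,-95,0,-0.1],
  ],
)

```text
time_s: 22.55
ee_pos: [558.0, 11.8, 47.8]
ee_rot: [180.0, -0.1, 5.8]
force: [-0.5, -0.1, 0.5]
gripper_width: 40.9
gripper_force: 0.0
```

Run:
```python
from h import *
st()
for d in (5,0,-2,-4,-6,-8): 
    a=np.radians(d); print(d,rel(20-95*np.cos(a),-225-95*np.sin(a),46,max(d,0)))
```

```text
22.55 [ -72.4 -241.2] [558.   11.8  47.8] [ 1.8e+02 -1.0e-01  5.8e+00] [-0.5 -0.1  0.5] 40.9
5 [0.0, -0.1, 5.0, -0.9, -8.2, 1.8]
0 [-0.0, -0.1, 10.0, 0.2, -16.4, 1.8]
-2 [-0.0, -0.1, 10.0, 0.9, -19.7, 1.8]
-4 [-0.0, -0.1, 10.0, 1.6, -22.9, 1.8]
-6 [-0.0, -0.1, 10.0, 2.5, -26.1, 1.8]
-8 [-0.0, -0.1, 10.0, 3.4, -29.3, 1.8]
```

Emit:
carry_out(
  commands=[
    [0,0,5,-1,-5,2,-0.1],
    [0,0,10,0,-10,2,-0.1],
    [0,0,10,0,-15,2,-0.1],
    [0,0,10,1,-19,2,-0.1],
    [0,0,10,1,-22,2,-0.1],
    [0,0,10,2,-23,2,-0.1],
    [0,0,10,2,-23,2,-0.1],
  ],
)

```text
time_s: 23.25
ee_pos: [557.5, 34.5, 45.0]
ee_rot: [-180.0, -0.0, -4.2]
force: [0.2, -0.2, -0.5]
gripper_width: 40.9
gripper_force: 0.0
```

Emit:
carry_out(
  commands=[
    [0,0,0,0,-1,0,-0.1],
    [0,0,0,0,-2,0,-0.1],
    [0,0,0,0,-3,0,-0.1],
    [0,0,0,0,-3,0,-0.1],
  ],
)

```text
time_s: 23.65
ee_pos: [557.4, 37.4, 45.0]
ee_rot: [-180.0, -0.0, -4.2]
force: [-0.3, -1.2, -1.2]
gripper_width: 41.3
gripper_force: 0.1
```

Emit:
carry_out(
  commands=[
    [0,0,0,0,-1,0,-0.1],
    [0,0,0,0,-2,0,-0.1],
    [0,0,0,0,-2,0,-0.1],
  ],
)

```text
time_s: 23.95
ee_pos: [557.3, 37.7, 44.9]
ee_rot: [179.8, 0.0, -4.2]
force: [-1.3, -6.3, 0.5]
gripper_width: 41.0
gripper_force: 3.5
```

Emit:
carry_out(
  commands=[
    [0,0,0,0,-1,0,-0.1],
    [0,0,0,0,-2,0,-0.1],
    [0,0,0,0,-3,0,-0.1],
    [0,0,0,0,-4,0,-0.1],
    [0,0,0,0,-4,0,-0.1],
  ],
)

```text
time_s: 24.45
ee_pos: [557.3, 37.8, 44.7]
ee_rot: [179.5, 0.0, -4.0]
force: [-0.7, -20.4, 0.0]
gripper_width: 41.3
gripper_force: 10.4
```

Emit:
carry_out(
  commands=[
    [0,0,0,0,7,0,-0.1],
    [0,0,0,0,10,-30,-0.1],
    [0,0,0,0,10,-75,-0.1],
    [0,0,0,-40,10,-110,-0.1],
    [0,0,0,-80,50,-130,-0.1],
    [0,0,0,-80,100,-130,-0.1],
    [0,0,0,-80,150,-130,-0.1],
    [0,0,0,-80,200,-130,-0.1],
    [0,0,0,-80,250,-130,-0.1],
    [0,0,0,-80,250,-130,-0.1],
  ],
)

```text
time_s: 25.45
ee_pos: [459.4, -204.3, 175.1]
ee_rot: [179.9, -0.1, -4.5]
force: [0.0, 0.9, -0.2]
gripper_width: 40.9
gripper_force: 0.0
```

Run:
```python
from h import *
st(); i=grab_frame('top'); crop(i,205,130,305,205,8,'pics/c8.png')
```

```text
25.45 [-154.8 -464. ] [ 459.4 -204.3  175.1] [ 1.799e+02 -1.000e-01 -4.500e+00] [ 0.   0.9 -0.2] 40.9
```

View pics/c8.png

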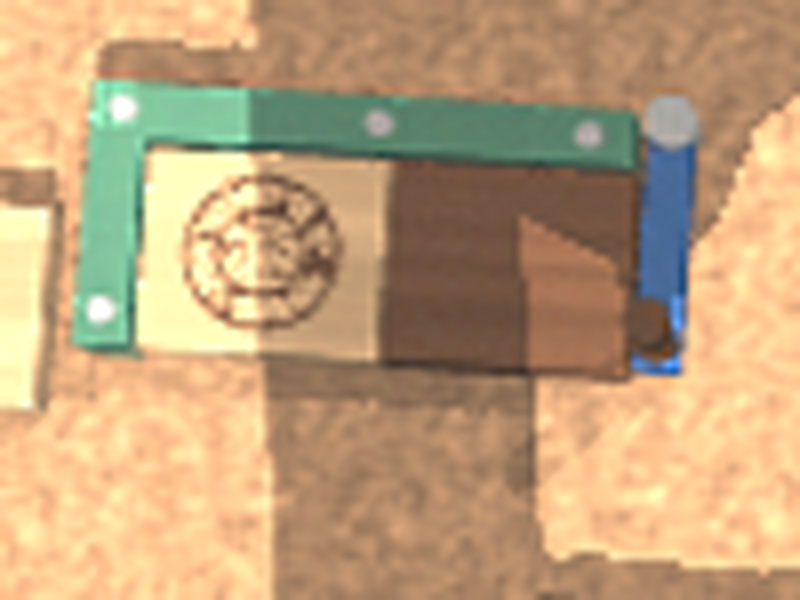

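The picture shows the filler flush between the blank (edge at 385) and the shut bar (left edge at 638), up against the fence. The bar is parallel to the cheek and did not move under 20 N.

```bash
python3 -c "
from workcell import workorder
print(workorder.job_done())"
```

```text
the job is handed in; nothing more can be done
None
```

I slid the 107 mm filler flat into the bed beside the mid blank and against the fence, pressed the swing bar shut behind it, and handed the job in at about 25 s.

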